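# Pack the bike key block into the bamboo case

## Robot

A 7-joint arm with a two-finger parallel gripper is mounted at the origin on the work surface. World frame = base frame: x ahead of the robot, y to its left, z up, the work surface at z = 0. Lengths are in m, angles in rad, forces in N, time in s.
With the tool pointing down it reaches from about 0.4 to 0.75 m from the base axis. Payload 19.5 kg.
Tool frame: the origin (TCP) lies at the very end of the fingers, on their centre line; the grasp point (between the pads) lies 19 mm behind it; z points along the fingers, y is the direction in which the jaws open and shut (so a half turn about z gives the same grasp; the last joint's range is limited). The gripper opens to 85 mm and grips with 20 to 120 N. Pads are 22 mm wide; open, the fingers measure 114 mm over their backs; the gripper's body (76 mm by 85 mm) begins 54 mm behind the grasp point. The pads swing forward as they close: fully open they stand 13 mm farther back than shut.
Start: joints at [-1.371, 0.707, -0.028, 1.485, 0.022, 0.951, -0.075], TCP at [0.138, 0.558, 0.231] pointing down, gripper open.
Joint ranges: [-2.71, 2.71], [-0.32, 2.16], [-1.57, 1.52], [0, 2.45], [-1.46, 4.6], [0, 2.02], [-2.83, 2.83]. Speed limits (rad/s): [1.89, 1.89, 2.57, 2.57, 3.01, 3.01, 3.01].

## Interface

Orientations are given as a unit quaternion [x, y, z, w].
In Python, from cell import * gives the robot as it stands. The module is installed in compiled form; this text tells all that it offers.
- The arm moves only by the tool jog_arm, never from a script. Its argument "series" is a list of rows, each a list of 6 numbers: the shift along the tool's x, y, z in m, then the turn, a rotation vector about the tool's x, y, z in degrees. In form: [[dx, dy, dz, wx, wy, wz], ...]. A call has 1 to 5 rows; each row is the pose to reach, as a shift and turn from the pose commanded when the call began, along the tool's axes at that moment; what a row does not reach only later rows make up. A row lasts 1/8 s, in which the tool goes at most 62.5 mm and 10.7 degrees, less where a joint would pass 70% of its speed; a pose out of reach is approached as far as the arm can. A call with a gripper value outside its range is refused whole. "claw" is the finger opening in m, from 0 to 0.0854, set as the call begins (left out, the last holds). The fingers move at their own pace and stop on an object; "squeeze" is the grip in N (left out, the last holds). Time passes only in rows, so rows that repeat a pose let the fingers close. It gives the time, the measured TCP pose, the force and the opening at its end, in the units of the state.
- get_state(): the state, without advancing time (a new reading comes with each control period).
- grab_frame(name): name is "side" or "top" or "wrist"; returns a dict with "img" (480x640x3 uint8, red, green, blue), "depth" (480x640 float32, m along the optical axis (not along the pixel's ray), 0 where there is no reading), "fov_y" (degrees; the focal length in pixels is half the picture's height over the tangent of half this angle, whatever the lens; pixels are square), "cx", "cy" (the principal point, pixels), "k1" (the pictures are not rectified: a ray, as slopes to the right and down, at radius r is drawn at 1 + k1 r^2 times it, then the intrinsics apply), "origin" and "orientation" of the camera in the world; the wrist camera has in their place "hand_eye" (4x4, takes a point from camera to tool coordinates, whose origin is the TCP and whose axes are the flange's). Camera axes: x right, y down, z forward; pixel columns grow to the right and rows downward; lengths in m; the calibration is good to about 2 mm. A picture is of the moment at which its call begins: read the wrist's pose just before it.
- job_done(): hands the job in, once; it reports no verdict.
The state is a dict: "time_s": time; "q": joint angles; "joint_vel": joint speeds; "tau": joint torques, N m; "position": TCP position; "orientation": TCP orientation; "wrist_force": force on the tool from outside, world axes, zero at the start; "wrist_torque": the same for the moment, N m; "opening": finger opening in m.
Only numpy, scipy, OpenCV 4.12 (cv2) and the standard library are available. Lean on these libraries where they do the work, as an engineer would, in place of code of your own. Each camera call takes 0.05 s, during which the arm holds its last target.

## Task

Lift the bike key block (the pale middle one with the green key) straight up out of its two interlocked neighbours without dragging them along, and stand it in the middle of the cork coaster and let go. Then take it again by its two T-shaped ends, stand it gently (no dropping) upright on the floor of the open bamboo case and slide the lid fully shut. Leave the two other key blocks, the bowl and the umbrella frame where they are.

Things in the scene. Friction and masses are not known exactly. Their poses are not given: they have to be found in the camera images.
- key_block: Pale wooden block, green-headed key fixed on top, about 100 g, loose. Origin: centre of underside, z up. Body 40 (x) x 36 (y) x 46 mm high, key adds 4. On +y and -y a full-height T tongue (neck 14 wide, 7 long; head 26 wide, 6 long): flat ends at y = +-31, x faces at +-20 mm. It starts with both tongues in its neighbours' T-slots, 1.5 mm play: comes out upwards only, gripped by its x faces.
- left_block: Dark wooden neighbour block, weighted, 220 g, loose: 40 (x) x 44 (y) x 46 mm high, a brass key on top adds 4. Origin: centre of underside; starts 41.5 mm from the key block's origin towards the key block's +y, same yaw, x faces flush with the key block's. Must stay put.
- right_block: Black plastic neighbour block, same sizes and mass as left_block; starts 41.5 mm from the key block's origin towards the key block's -y. Must stay put.
- coaster: Round cork coaster, fixed, 100 mm across, 6 mm thick. Origin: centre of its underside.
- case: Bamboo case, fixed. Origin: centre of underside, z up. Outside 64 (x) x 184 (y) x 74 mm high; inside x -25..25, y -85..85 mm, floor 6 mm above the origin, 58 mm clear height under the shut lid. No finger room beside the key block's x faces: it goes in with its y along the case's y (either way round), held by its T ends. The -y end is partly under the lid.
- lid (a joint): Sliding lid: 0 m is fully shut (hard stop); the value q is how far it is slid out towards the case's -y, at most 0.165 m, 0.14 to 0.165 m at the start. 174 mm long, 5 mm thick, its top 70 mm above the shelf; it covers the inside where case y is below 87 mm - q. About 1.5 N of friction; it stays where it is left.
- lid_grip (a point): Middle of the top of the lid's dark grip bar, 92 mm above the shelf. The bar is 14 mm thick along the case's y, 40 mm long along its x, and stands 22 mm above the lid. It moves with the lid and lies at case x = 0, y = 20 mm - q (q: the lid joint).
- bowl: Grey ceramic bowl, loose, 120 mm across, 50 mm high; origin at the centre of its underside. A bystander.
- umbrella: Steel compact umbrella frame without cover, loose, lying along its y, 230 mm long, 30 mm across; origin on its underside. A bystander.
There are look-alikes about, which are no part of the job. Leave any turquoise look-alike of the key_block alone.

How it is judged:
On the way, in this order (a step that is already met when the one before it is completed fails the run):
1. the key block is lifted clear above its neighbours, which stay in place (height (world z) of key_block above 0.054 m and distance of each of left_block, right_block from where it was at the start of the episode below 0.02 m and angle between each of left_block, right_block's own z axis and vertical below 0.1 rad), for 0.1 s.
2. the key block stands released on the coaster, within 25 mm of its middle (horizontal distance between key_block and coaster below 0.025 m and height (world z) of key_block below 0.01 m and angle between key_block's own z axis and vertical below 0.1 rad and linear speed of key_block below 0.02 m/s and contact force between the fingers and key_block below 0.1 N), for 0.2 s.
3. the key block stands released on the floor of the case (x of key_block in the frame of case between -0.015 and 0.015 m and y of key_block in the frame of case between -0.07 and 0.07 m and z of key_block in the frame of case between 0.002 and 0.01 m and angle between key_block's own z axis and vertical below 0.1 rad and linear speed of key_block below 0.02 m/s and contact force between the fingers and key_block below 0.1 N), for 0.2 s.
At the end, for the whole second after the job is handed in: The key block stands upright (within 0.1 rad) and at rest on the case floor, inside the case; the lid is shut to within 6 mm; the two neighbour blocks are upright within 20 mm, the bowl and the umbrella frame within 30 mm of where they began (x of key_block in the frame of case between -0.015 and 0.015 m and y of key_block in the frame of case between -0.07 and 0.07 m and z of key_block in the frame of case between 0.002 and 0.01 m and angle between each of key_block, left_block, right_block's own z axis and vertical below 0.1 rad and linear speed of key_block below 0.02 m/s and value of joint lid below 0.006 m and distance of each of left_block, right_block from where it was at the start of the episode below 0.02 m and distance of each of bowl, umbrella from where it was at the start of the episode below 0.03 m); the robot touches nothing.
It fails at once if a neighbour block is dragged, lifted or pushed more than 20 mm, or tipped (distance of any of left_block, right_block from where it was at the start of the episode above 0.02 m or angle between any of left_block, right_block's own z axis and vertical above 0.3 rad).
It fails at once if the key block is tipped over (more than 0.6 rad) (angle between key_block's own z axis and vertical above 0.6 rad).
It fails at once if the key block is dropped into the case (faster than 0.45 m/s between the case walls) (linear speed of key_block above 0.45 m/s and z of key_block in the frame of case below 0.07 m and x of key_block in the frame of case between -0.03 and 0.03 m and y of key_block in the frame of case between -0.09 and 0.09 m).
It fails at once if the bowl or the umbrella frame is moved more than 30 mm (distance of any of bowl, umbrella from where it was at the start of the episode above 0.03 m).
It also fails if it takes over 61 s, if anything falls off the work surface, if the arm or the gripper's body presses on something with over 40 N, if the wrist force passes 120 N, or if a joint passes its speed limit or range.

## Working session

There is one attempt and no reset: what is moved stays moved. The work goes in short steps, Python scripts to look and compute and a tool call to move; the robot and the scene stay as the last step left them, time stands still between calls to the robot, and variables do not carry over. Pictures are saved under pics/ and viewed, and the job is handed in when it is done.

Besides the shell and the picture viewer there is one more tool, called after "Emit:" as name(argument=value, ...) on one line, values as JSON. jog_arm: Moves the arm, as the interface text tells. Its arguments: {"type":"object","properties":{"series":{"type":"array"},"claw":{"type":"number"},"squeeze":{"type":"number"}},"required":["series"]}

```bash
mkdir -p pics && ls
cat > h.py <<'E'
from cell import *
import numpy as np, cv2, pickle
from scipy.spatial.transform import Rotation as R
def snap(n,tag):
    s=get_state(); f=grab_frame(n); f['state']=s
    pickle.dump(f,open(f'{tag}.pkl','wb'))
    cv2.imwrite(f'pics/{tag}.png',f['img'][:,:,::-1]); return f
def load(tag): return pickle.load(open(f'{tag}.pkl','rb'))
def intr(f):
    h=f['img'].shape[0]; fl=h/2/np.tan(np.radians(f['fov_y'])/2)
    return fl
def pose(f):
    if 'hand_eye' in f:
        s=f['state']; T=np.eye(4); T[:3,:3]=R.from_quat(s['orientation']).as_matrix(); T[:3,3]=s['position']
        return T@np.array(f['hand_eye'])
    T=np.eye(4); o=np.array(f['orientation'])
    T[:3,:3]=R.from_quat(o).as_matrix() if o.size==4 else o.reshape(3,3)
    T[:3,3]=f['origin']; return T
def rays(f,uv):
    fl=intr(f); d=(np.atleast_2d(uv)-[f['cx'],f['cy']])/fl
    u=d.copy()
    for _ in range(30): u=d/(1+f['k1']*(u**2).sum(1,keepdims=True))
    return np.c_[u,np.ones(len(u))]
def onplane(f,uv,z):
    T=pose(f); r=rays(f,uv)@T[:3,:3].T; t=(z-T[2,3])/r[:,2]
    return T[:3,3]+r*t[:,None]
def cloud(f):
    h,w=f['depth'].shape; v,u=np.mgrid[:h,:w]
    r=rays(f,np.c_[u.ravel(),v.ravel()]); p=r*f['depth'].reshape(-1,1)
    T=pose(f); P=p@T[:3,:3].T+T[:3,3]; P[f['depth'].ravel()==0]=np.nan
    return P.reshape(h,w,3)
def proj(f,P):
    T=pose(f); p=(np.atleast_2d(P)-T[:3,3])@T[:3,:3]; s=p[:,:2]/p[:,2:]
    s=s*(1+f['k1']*(s**2).sum(1,keepdims=True))
    return s*intr(f)+[f['cx'],f['cy']]
E
python3 - <<'E'
from h import *
print(get_state())
for n in ['side','top','wrist']:
    f=snap(n,n+'0'); print(n,{k:v for k,v in f.items() if k not in('img','depth','state')})
E
```

```text
pics
{'time_s': 0.0, 'q': array([-1.37066765,  0.70711459, -0.02761221,  1.48498714,  0.02201215,
        0.95089157, -0.07545059]), 'joint_vel': array([ 0.0018208 , -0.00124051, -0.00010223, -0.00197709, -0.00028704,
        0.00112706,  0.00083422]), 'tau': array([-1.40905500e-03, -8.83216238e+01,  1.23406559e+00, -2.36185634e+01,
        1.68198568e-02,  6.16853416e-03, -1.10006664e-05]), 'position': array([0.1376442 , 0.55801608, 0.23082364]), 'orientation': array([ 1.20593732e-01,  9.92701793e-01, -5.47266242e-04, -4.23320301e-05]), 'wrist_force': array([ 0.19244087,  0.64131933, -0.33137324]), 'wrist_torque': array([ 0.00410298, -0.00193309,  0.00640717]), 'opening': 0.08550248926740854}
side {'fov_y': 55.008106042689896, 'cx': 323.4566617779884, 'cy': 246.53879250393757, 'k1': -0.09155099378204537, 'origin': array([ 0.13782408, -0.46418212,  0.65877251]), 'orientation': array([ 0.85396965, -0.30356369,  0.13681366, -0.39983364])}
top {'fov_y': 49.292639637859594, 'cx': 321.3530151082279, 'cy': 247.74587997384273, 'k1': 0.04673973015638924, 'origin': array([0.38653862, 0.05310866, 1.01994455]), 'orientation': array([-0.69984816,  0.70885317, -0.06035441,  0.06400853])}
wrist {'fov_y': 67.83774999335597, 'cx': 312.99895612732735, 'cy': 242.27377266064747, 'k1': -0.06524978950264458, 'hand_eye': array([[ 7.29487601e-04, -9.52515982e-01, -3.04487722e-01,
         7.83035093e-02],
       [ 9.99999450e-01,  4.65242365e-04,  9.40387381e-04,
         7.05166530e-04],
       [-7.54073421e-04, -3.04488240e-01,  9.52515797e-01,
        -1.42344553e-01],
       [ 0.00000000e+00,  0.00000000e+00,  0.00000000e+00,
         1.00000000e+00]])}
```

View pics/top0.png

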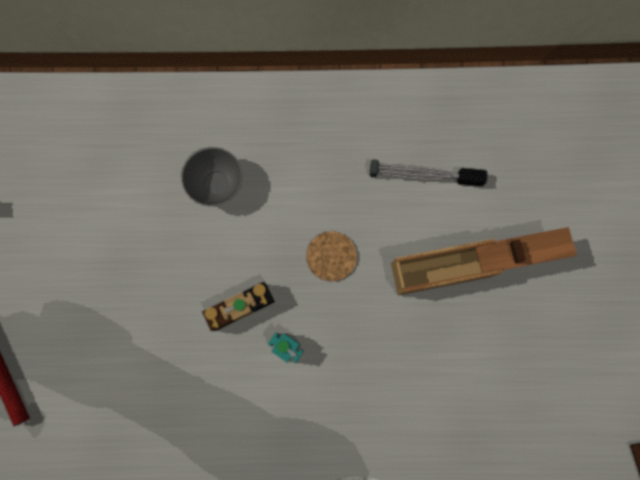

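View pics/side0.png

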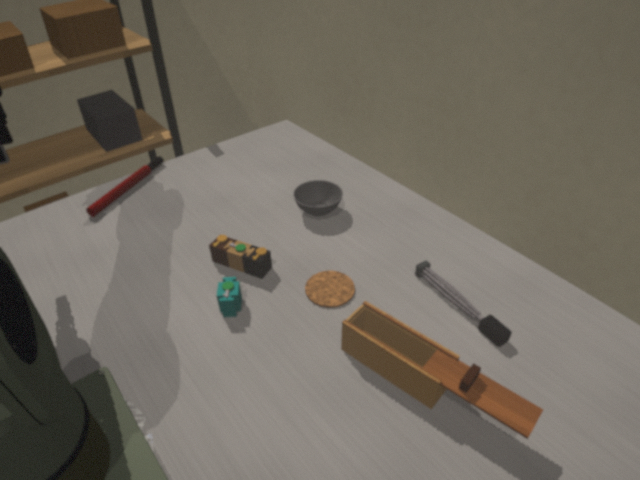

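View pics/wrist0.png

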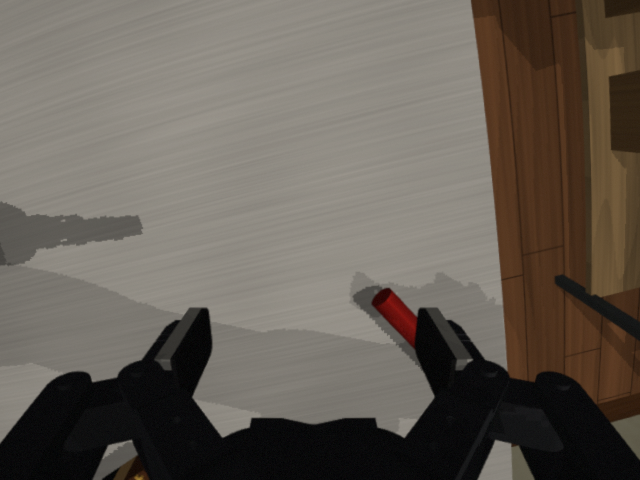

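Top view: pale key block with a green key at (239,305) between the brown/black neighbours, and the turquoise look-alike at (286,347). The coaster is at (331,256), the case at (480,262) with its bar at (518,250), the bowl at (211,176) and the umbrella at (430,173). I choose (239,305) and check it in a crop.

Run:
```python
from h import *
f=load('top0')
im=f['img'][:,:,::-1]
a=cv2.resize(im[270:370,190:310],None,fx=5,fy=5,interpolation=cv2.INTER_CUBIC)
b=cv2.resize(im[220:305,385:585],None,fx=4,fy=4,interpolation=cv2.INTER_CUBIC)
cv2.imwrite('pics/c1.png',a); cv2.imwrite('pics/c2.png',b)
P=cloud(f)
def rect(m,name):
    pts=P[m][:,:2].astype(np.float32); r=cv2.minAreaRect(pts); print(name,len(pts),r,np.round(np.median(P[m],0),4)); return r
# height map regions
v,u=np.mgrid[:480,:640]
def box(u0,u1,v0,v1): return (u>=u0)&(u<u1)&(v>=v0)&(v<v1)
Z=P[...,2]
rect(box(195,278,275,335)&(Z>.035)&(Z<.06)&~((u>262)&(v>325)),'blocks')
rect(box(262,310,325,365)&(Z>.03),'turq')
rect(box(385,590,220,305)&(Z>.06)&(Z<.08),'case+lid')
rect(box(385,500,220,305)&(Z>.06)&(Z<.085),'caserim')
rect(box(500,540,230,275)&(Z>.082),'bar')
rect(box(170,250,140,215)&(Z>.03),'bowl')
rect(box(300,365,225,290)&(Z>.003),'coaster')
print(P[256,331],P[270,430],P[450,30])
hsv=cv2.cvtColor(im,cv2.COLOR_BGR2HSV)
m=box(300,365,225,290)&(hsv[...,1]>100)
c=onplane(f,np.c_[u[m],v[m]],.006); print('coaster col',cv2.minEnclosingCircle(c[:,:2].astype(np.float32)))
```

```text
blocks 1526 ((0.4531201124191284, 0.21512432396411896), (0.04214680194854736, 0.12886129319667816), 25.466350555419922) [0.4528 0.2156 0.0464]
turq 621 ((0.37593212723731995, 0.12609606981277466), (0.06317935883998871, 0.04099413380026817), 54.94091796875) [0.3765 0.1257 0.0465]
case+lid 3627 ((0.5337584018707275, -0.24292005598545074), (0.06433309614658356, 0.32536375522613525), 10.442436218261719) [ 0.5424 -0.2787  0.0703]
caserim 1634 ((0.5219876766204834, -0.17905297875404358), (0.06433309614658356, 0.1954783797264099), 10.442436218261719) [ 0.5319 -0.2178  0.0718]
bar 207 ((0.5432573556900024, -0.2952874004840851), (0.03924229368567467, 0.01450820080935955), 10.332080841064453) [ 0.5431 -0.2936  0.0913]
bowl 996 ((0.703392505645752, 0.2672441005706787), (0.11804252862930298, 0.11894874274730682), 1.4708188772201538) [0.7249 0.286  0.0446]
coaster 1951 ((0.5500646233558655, 0.03709840402007103), (0.12697115540504456, 0.1271878480911255), 88.48208618164062) [0.5508 0.0378 0.0058]
[0.55056475 0.03849711 0.00429418] [ 0.51989936 -0.15337635  0.00796397] [ 0.20034284  0.5936939  -0.00088921]
coaster col ((0.5508391261100769, 0.03787210211157799), 0.04883833974599838)
```

View pics/c1.png

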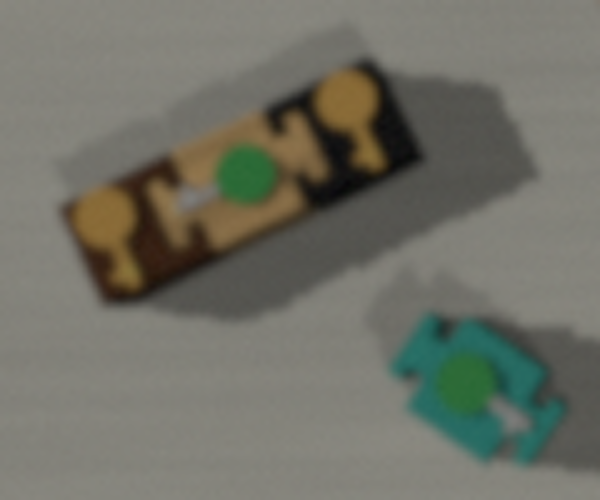

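View pics/c2.png

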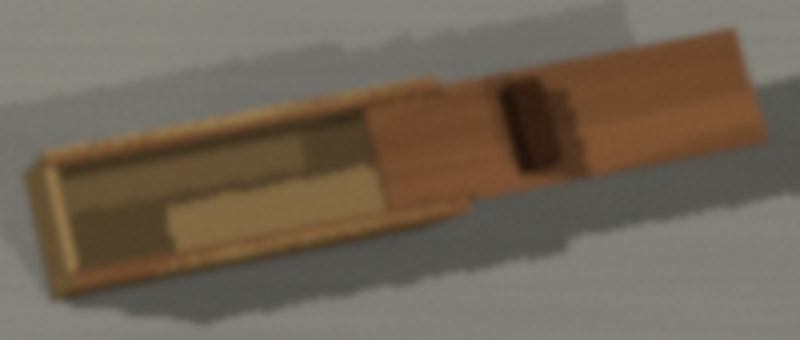

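The crop confirms it: the pale green-key block sits between the brown (+y) and black (−y) blocks, and the turquoise one stands apart. Next, a helper to work out the moves.

```bash
cat > go.py <<'E'
import sys
from h import *
# usage: go.py x y z jawdeg   (tool y direction in world, nearest half turn)
def plan(x,y,z,jaw):
    s=get_state(); R0=R.from_quat(s['orientation']).as_matrix()
    best=None
    for a in (jaw,jaw+180):
        t=np.radians(a); ty=np.array([np.cos(t),np.sin(t),0]); tz=np.array([0,0,-1.]); tx=np.cross(ty,tz)
        rv=R.from_matrix(R0.T@np.c_[tx,ty,tz]).as_rotvec(degrees=True)
        if best is None or np.linalg.norm(rv)<np.linalg.norm(best): best=rv
    d=R0.T@(np.array([x,y,z])-s['position'])
    print('t',round(s['time_s'],2),'pos',np.round(s['position'],4),'q',np.round(s['q'],2),'open',round(s['opening'],4),'F',np.round(s['wrist_force'],1))
    print('MOVE',np.round(d,4).tolist(),np.round(best,2).tolist())
if __name__=='__main__': plan(*map(float,sys.argv[1:5]))
E
python3 go.py 0.453 0.215 0.23 25.5
```

```text
t 0.15 pos [0.1377 0.5581 0.231 ] q [-1.37  0.71 -0.03  1.48  0.02  0.95 -0.08] open 0.0853 F [ 0.2 -0.3 -0. ]
MOVE [-0.3883, -0.2576, 0.0012] [-0.04, 0.02, 50.64]
```

Emit:
jog_arm(series=[[-0.05,-0.033,0,0,0,10],[-0.1,-0.066,0,0,0,20],[-0.15,-0.1,0,0,0,30],[-0.2,-0.133,0,0,0,40],[-0.25,-0.166,0,0,0,50.6]], claw=0.07, squeeze=40)

```text
time_s: 0.78
position: [0.3417, 0.3357, 0.2313]
orientation: [0.536, 0.844, 0.0, 0.0]
wrist_force: [1.7, 0.2, 0.8]
opening: 0.0697
```

```bash
python3 go.py 0.453 0.215 0.23 25.5
```

```text
t 0.78 pos [0.3417 0.3357 0.2313] q [-0.95  0.58  0.19  1.83 -0.15  0.75 -0.25] open 0.0697 F [1.7 0.2 0.8]
MOVE [-0.1566, 0.0493, 0.0013] [0.01, -0.0, -0.29]
```

Emit:
jog_arm(series=[[-0.05,0.016,0,0,0,0],[-0.1,0.032,0,0,0,0],[-0.1566,0.0493,0,0,0,-0.29],[-0.1566,0.0493,0.001,0,0,-0.29]])

```text
time_s: 1.27
position: [0.4551, 0.2133, 0.2302]
orientation: [0.534, 0.846, -0.0, 0.001]
wrist_force: [-0.3, 0.2, -0.3]
opening: 0.07
```

Run:
```python
from h import *
f=snap('wrist','w1')
P=cloud(f);Z=P[...,2]
m=(Z>.04)&(Z<.06)&(np.hypot(P[...,0]-.453,P[...,1]-.215)<.08)
print(f['state']['position'],m.sum(),np.median(P[m],0),cv2.minAreaRect(P[m][:,:2].astype(np.float32)))
im=f['img'].copy()
t=np.radians(25.5);c=np.array([.453,.215])
for sy in(-63.5,-18,18,63.5):
  for sx in(-20,20):
    p=c+np.array([[np.cos(t),-np.sin(t)],[np.sin(t),np.cos(t)]])@[sx/1e3,sy/1e3]
    q=proj(f,[*p,.046])[0]; cv2.circle(im,(int(round(q[0])),int(round(q[1]))),3,(255,0,255),1)
cv2.imwrite('pics/w1o.png',im[:,:,::-1])
```

```text
[0.4550677  0.2133158  0.23016039] 5423 [0.45288074 0.22146652 0.04605064] ((0.45496103167533875, 0.21660174429416656), (0.039200201630592346, 0.12728001177310944), 25.212730407714844)
```

View pics/w1o.png

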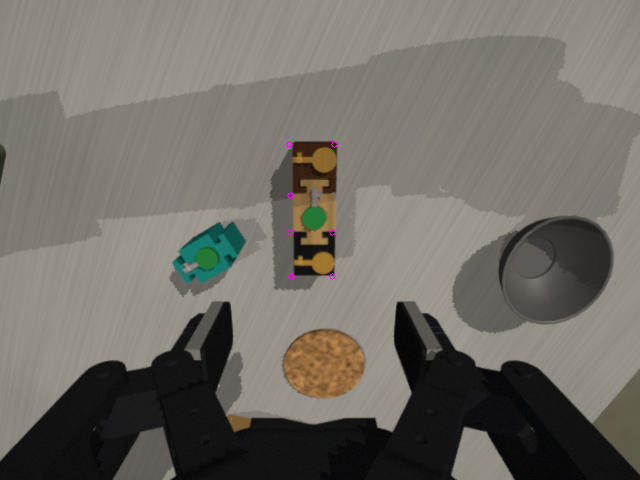

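Wrist view: the row is at (314,210) with the pale block in the middle. The projected top-camera estimate is ~2 px to the left. I'll go lower and check again.

```bash
python3 go.py 0.4545 0.2162 0.10 25.3
```

```text
t 1.32 pos [0.4535 0.2156 0.23  ] q [-0.59  0.61  0.15  1.75 -0.12  0.79  0.06] open 0.0699 F [-1.5  1.  -0.7]
MOVE [0.0001, 0.0012, 0.13] [-0.03, 0.02, 0.34]
```

Emit:
jog_arm(series=[[0,0.001,0.04,0,0,0.3],[0,0.001,0.08,0,0,0.3],[0,0.001,0.11,0,0,0.3],[0,0.001,0.11,0,0,0.3],[0,0.001,0.11,0,0,0.3]])

```text
time_s: 1.95
position: [0.4536, 0.2182, 0.1213]
orientation: [0.533, 0.846, 0.0, 0.0]
wrist_force: [0.4, -0.5, -0.3]
opening: 0.0703
```

```bash
python3 - <<'E'
from h import *
f=snap('wrist','w2')
P=cloud(f);Z=P[...,2]
m=(Z>.042)&(Z<.056)&(np.hypot(P[...,0]-.453,P[...,1]-.215)<.08)
print(f['state']['position'],m.sum(),np.median(P[m],0),cv2.minAreaRect(P[m][:,:2].astype(np.float32)))
E
python3 go.py 0.4545 0.2162 0.01 25.3
```

```text
[0.45363668 0.21820658 0.12134997] 10889 [0.45163246 0.22372842 0.04602393] ((0.45515137910842896, 0.21649567782878876), (0.03962179273366928, 0.12801536917686462), 25.38677215576172)
t 2.0 pos [0.4538 0.2182 0.1215] q [-0.57  0.78  0.11  1.87 -0.16  0.5   0.09] open 0.0699 F [ 0.1  0.2 -0.6]
MOVE [-0.0021, -0.0004, 0.1115] [0.09, -0.01, 0.27]
```

View pics/w2.png

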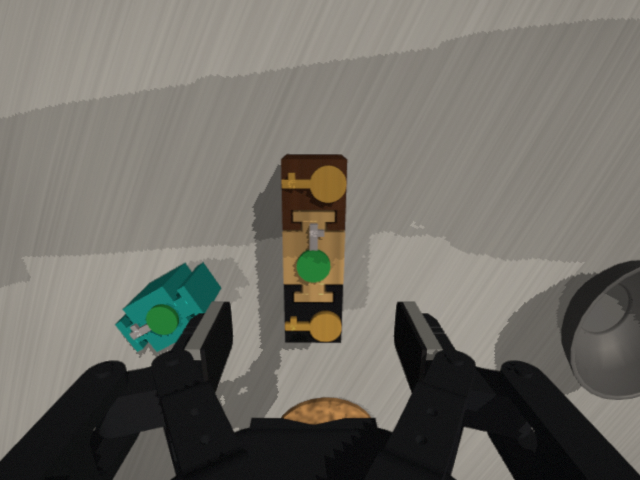

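Emit:
jog_arm(series=[[-0.002,0,0.03,0,0,0],[-0.002,0,0.055,0,0,0],[-0.002,0,0.075,0,0,0],[-0.002,0,0.075,0,0,0],[-0.002,0,0.075,0,0,0]])

```text
time_s: 2.62
position: [0.4549, 0.2161, 0.0466]
orientation: [0.533, 0.846, 0.001, 0.0]
wrist_force: [0.7, 0.9, 0.4]
opening: 0.0702
```

```bash
python3 go.py 0.455 0.2164 0.01 25.4
```

```text
t 2.62 pos [0.4549 0.2161 0.0466] q [-0.54  0.92  0.07  1.91 -0.17  0.31  0.11] open 0.0702 F [0.7 0.9 0.4]
MOVE [0.0002, 0.0002, 0.0366] [0.09, 0.0, 0.14]
```

Emit:
jog_arm(series=[[0,0,0.015,0,0,0],[0,0,0.03,0,0,0],[0,0,0.036,0,0,0],[0,0,0.036,0,0,0]])

```text
time_s: 3.12
position: [0.4542, 0.2156, 0.0088]
orientation: [0.533, 0.846, -0.0, -0.0]
wrist_force: [0.1, -0.0, -1.1]
opening: 0.0697
```

```bash
python3 go.py 0.455 0.2164 0.01 25.4; python3 -c "
from h import *
snap('wrist','w3')"
```

```text
t 3.12 pos [0.4542 0.2156 0.0088] q [-0.53  0.99  0.05  1.92 -0.18  0.24  0.11] open 0.0697 F [ 0.1 -0.  -1.1]
MOVE [0.0003, 0.0011, -0.0012] [-0.06, 0.01, 0.13]
```

View pics/w3.png

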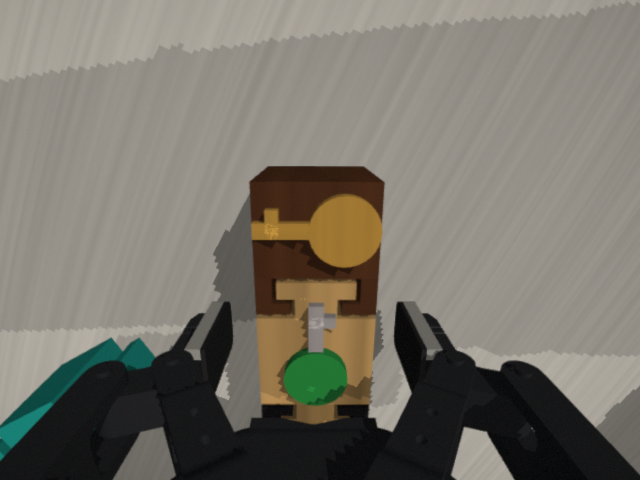

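The pale block spans columns 257–376 against the fingers' 231–396, so it is about 1 mm off. I'll shift and close.

Emit:
jog_arm(series=[[0,0.001,0,0,0,0],[0,0.001,0,0,0,0],[0,0.001,0,0,0,0]], claw=0.044)

```text
time_s: 3.55
position: [0.4554, 0.2163, 0.0095]
orientation: [0.533, 0.846, 0.0, 0.0]
wrist_force: [-0.2, 0.1, -0.0]
opening: 0.0443
```

Emit:
jog_arm(series=[[0,0,0,0,0,0],[0,0,0,0,0,0],[0,0,0,0,0,0],[0,0,0,0,0,0]], claw=0.03)

```text
time_s: 4.05
position: [0.4553, 0.2162, 0.0095]
orientation: [0.533, 0.846, 0.0, 0.0]
wrist_force: [-0.2, 0.1, 5.2]
opening: 0.0394
```

```bash
python3 go.py 0.455 0.2164 0.01 25.4; python3 -c "
from h import *
snap('wrist','w4')"
```

```text
t 4.05 pos [0.4553 0.2162 0.0095] q [-0.53  0.99  0.05  1.92 -0.18  0.24  0.11] open 0.0394 F [-0.2  0.1  5.2]
MOVE [0.0003, -0.0002, -0.0005] [0.01, 0.0, 0.13]
```

View pics/w4.png

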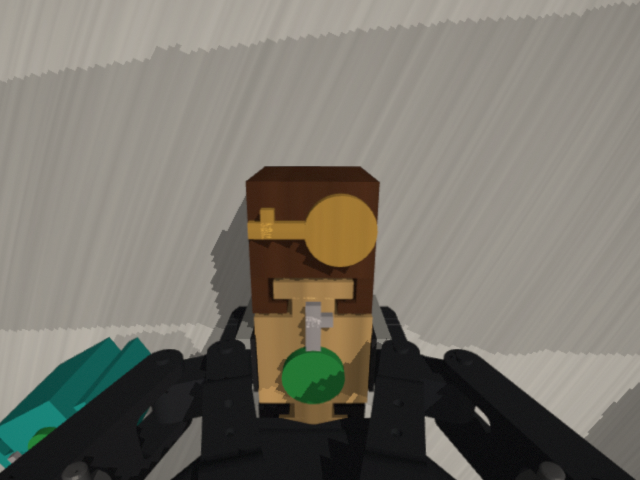

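The grip holds on the pale block only (opening 39.4 mm). I'll lift slowly.

Emit:
jog_arm(series=[[0,0,-0.004,0,0,0],[0,0,-0.008,0,0,0],[0,0,-0.012,0,0,0],[0,0,-0.016,0,0,0],[0,0,-0.02,0,0,0]])

```text
time_s: 4.72
position: [0.4553, 0.2162, 0.0296]
orientation: [0.533, 0.846, -0.0, 0.0]
wrist_force: [-0.9, 0.0, -0.5]
opening: 0.0392
```

```bash
python3 go.py 0.455 0.2164 0.08 25.4; python3 -c "
from h import *
f=snap('wrist','w5');g=snap('side','s5')
cv2.imwrite('pics/s5c.png',cv2.resize(g['img'][200:340,180:320,::-1],None,fx=4,fy=4))"
```

```text
t 4.72 pos [0.4553 0.2162 0.0296] q [-0.54  0.95  0.06  1.92 -0.17  0.28  0.11] open 0.0392 F [-0.9  0.  -0.5]
MOVE [0.0003, -0.0002, -0.0504] [-0.0, 0.01, 0.14]
```

View pics/w5.png

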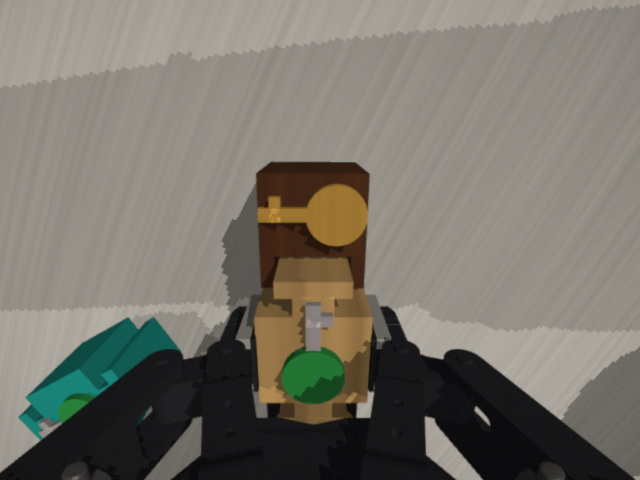

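View pics/s5c.png

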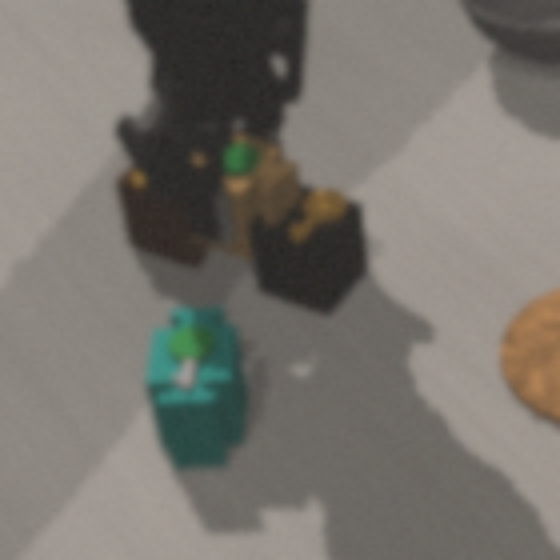

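The key block has risen 20 mm and both neighbours stayed down. I'll keep lifting.

Emit:
jog_arm(series=[[0,0,-0.01,0,0,0],[0,0,-0.02,0,0,0],[0,0,-0.03,0,0,0],[0,0,-0.04,0,0,0],[0,0,-0.05,0,0,0]])

```text
time_s: 5.45
position: [0.4553, 0.2162, 0.0801]
orientation: [0.533, 0.846, -0.0, 0.0]
wrist_force: [-0.1, -1.1, -1.1]
opening: 0.0395
```

Emit:
jog_arm(series=[[0,0,-0.015,0,0,0],[0,0,-0.03,0,0,0],[0,0,-0.03,0,0,0]])

```text
time_s: 5.82
position: [0.4558, 0.2165, 0.1105]
orientation: [0.533, 0.846, 0.001, 0.0]
wrist_force: [1.0, 0.5, -1.3]
opening: 0.0393
```

```bash
python3 -c "
from h import *
f=snap('wrist','w6');g=snap('side','s6')
cv2.imwrite('pics/s6c.png',cv2.resize(g['img'][180:340,180:340,::-1],None,fx=3,fy=3))
P=cloud(f);Z=P[...,2];print(f['state']['position'])
m=(Z>.042)&(Z<.056)&(np.hypot(P[...,0]-.453,P[...,1]-.215)<.08);print(m.sum(),cv2.minAreaRect(P[m][:,:2].astype(np.float32)))
"; python3 go.py 0.5505 0.0378 0.11 6
```

```text
[0.45576027 0.21648485 0.11045086]
4224 ((0.43730610609054565, 0.2543240189552307), (0.03968941047787666, 0.044189322739839554), 25.642480850219727)
t 5.92 pos [0.4553 0.2163 0.1092] q [-0.56  0.8   0.1   1.88 -0.16  0.47  0.1 ] open 0.0396 F [ 0.5 -0.5 -1.4]
MOVE [-0.2021, 0.009, -0.0008] [-0.0, 0.0, 19.54]
```

View pics/s6c.png

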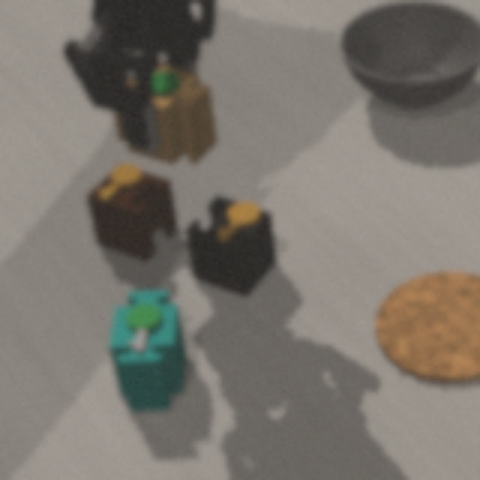

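View pics/w6.png

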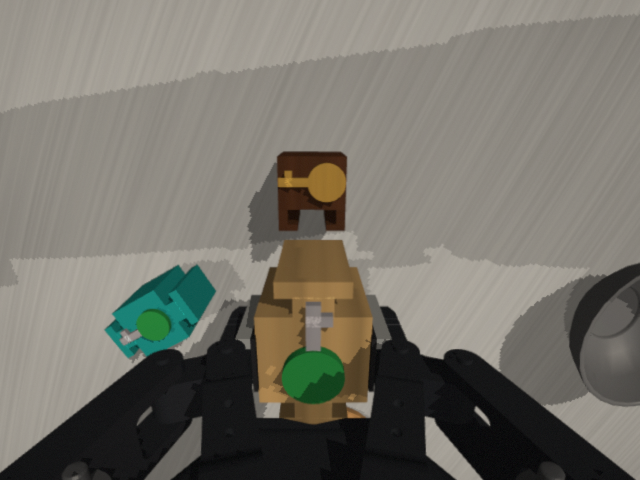

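Lifted clear, with the neighbours in place. Carry it to the coaster (jaw at 10.4°, to match the case yaw).

Emit:
jog_arm(series=[[-0.035,0.002,0,0,0,3],[-0.075,0.004,0,0,0,6],[-0.115,0.006,0,0,0,9],[-0.155,0.007,0,0,0,12],[-0.185,0.008,0,0,0,15]])

```text
time_s: 6.55
position: [0.5426, 0.051, 0.1087]
orientation: [0.64, 0.768, -0.0, -0.0]
wrist_force: [-0.7, 0.3, -0.6]
opening: 0.0393
```

```bash
python3 go.py 0.5505 0.0378 0.05 10.4
```

```text
t 6.55 pos [0.5426 0.051  0.1087] q [-0.22  0.84  0.12  1.73 -0.17  0.58  0.19] open 0.0393 F [-0.7  0.3 -0.6]
MOVE [-0.0144, 0.0054, 0.0587] [-0.05, 0.02, -0.02]
```

Emit:
jog_arm(series=[[-0.0144,0.0054,0,0,0,0],[-0.0144,0.0054,0.02,0,0,0],[-0.0144,0.0054,0.04,0,0,0],[-0.0144,0.0054,0.07,0,0,0],[-0.0144,0.0054,0.07,0,0,0]])

```text
time_s: 7.18
position: [0.549, 0.0402, 0.0378]
orientation: [0.638, 0.77, -0.001, -0.001]
wrist_force: [-0.7, 0.3, -0.1]
opening: 0.0395
```

```bash
python3 go.py 0.5505 0.0378 0.016 10.4
```

```text
t 7.17 pos [0.549  0.0402 0.0378] q [-0.18  0.97  0.09  1.74 -0.18  0.44  0.22] open 0.0395 F [-0.7  0.3 -0.1]
MOVE [-0.0027, 0.0011, 0.0218] [-0.19, -0.04, 0.24]
```

Emit:
jog_arm(series=[[-0.0015,0.001,0.007,0,0,0.2],[-0.0015,0.001,0.014,0,0,0.2],[-0.0015,0.001,0.019,0,0,0.2],[-0.0015,0.001,0.021,0,0,0.2],[-0.0015,0.001,0.021,0,0,0.2]])

```text
time_s: 7.8
position: [0.5515, 0.0383, 0.0183]
orientation: [0.641, 0.768, -0.0, 0.0]
wrist_force: [-0.8, -0.3, -1.0]
opening: 0.0398
```

```bash
python3 go.py 0.5505 0.0378 0.0155 10.4
```

```text
t 7.8 pos [0.5515 0.0383 0.0183] q [-0.17  1.    0.08  1.74 -0.18  0.4   0.22] open 0.0398 F [-0.8 -0.3 -1. ]
MOVE [-0.0003, -0.001, 0.0028] [-0.01, 0.01, -0.06]
```

Emit:
jog_arm(series=[[0,0,0.001,0,0,0],[0,0,0.002,0,0,0],[0,0,0.003,0,0,0],[0,0,0.003,0,0,0]])

```text
time_s: 8.3
position: [0.5515, 0.0383, 0.0156]
orientation: [0.641, 0.768, 0.0, 0.0]
wrist_force: [-2.0, -0.2, 5.8]
opening: 0.0395
```

Contact (5.8 N up). Release.

Emit:
jog_arm(series=[[0,0,0,0,0,0],[0,0,0,0,0,0],[0,0,0,0,0,0],[0,0,0,0,0,0]], claw=0.07)

```text
time_s: 8.8
position: [0.5515, 0.0383, 0.0153]
orientation: [0.641, 0.768, -0.0, 0.0]
wrist_force: [0.7, 0.7, 0.7]
opening: 0.0701
```

Emit:
jog_arm(series=[[0,0,-0.02,0,0,0],[0,0,-0.05,0,0,0],[0,0,-0.085,0,0,0],[0,0,-0.085,0,0,0],[0,0,-0.085,0,0,0]])

```text
time_s: 9.43
position: [0.5513, 0.0383, 0.0999]
orientation: [0.641, 0.768, -0.0, -0.0]
wrist_force: [-0.6, -0.5, 0.2]
opening: 0.0698
```

```bash
python3 - <<'E'
from h import *
f=snap('wrist','w7');g=snap('top','t7')
P=cloud(f);Z=P[...,2];print(f['state']['position'],f['state']['opening'])
m=(Z>.048)&(Z<.054)&(np.hypot(P[...,0]-.5505,P[...,1]-.038)<.06);print(m.sum(),cv2.minAreaRect(P[m][:,:2].astype(np.float32)))
E
python3 go.py 0.5505 0.0378 0.09 -79.6
```

```text
[0.55128349 0.03833271 0.09988802] 0.06979255964895753
4245 ((0.5516184568405151, 0.03866724669933319), (0.03957657143473625, 0.06320792436599731), 10.3521089553833)
t 9.53 pos [0.5511 0.0383 0.0995] q [-0.19  0.87  0.12  1.71 -0.17  0.57  0.21] open 0.0699 F [ 0.1 -0.1 -0.9]
MOVE [-0.0003, -0.0007, 0.0095] [-0.06, 0.06, 89.94]
```

View pics/w7.png

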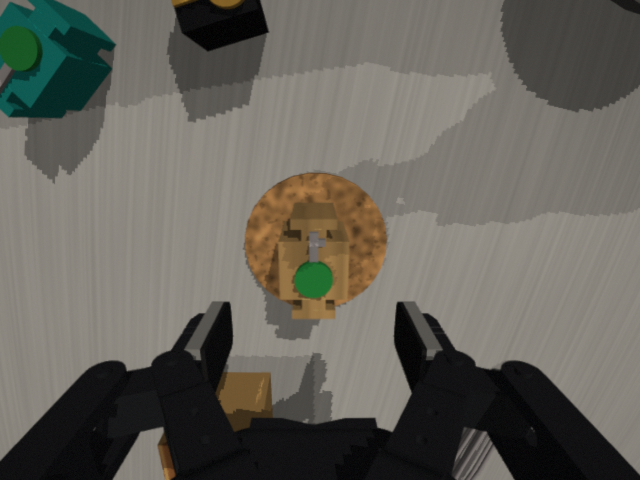

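Released upright at (0.5516,0.0386), centred on the coaster (seen at (315,240), block at (314,265)). I'll turn a quarter for the T ends.

Emit:
jog_arm(series=[[0,0,0,0,0,10],[0,0,0,0,0,20],[0,0,0,0,0,30],[0,0,0,0,0,40],[0,0,0,0,0,50]], claw=0.085)

```text
time_s: 10.15
position: [0.5512, 0.0382, 0.0995]
orientation: [0.906, 0.423, -0.001, -0.0]
wrist_force: [0.0, 0.1, -0.2]
opening: 0.0851
```

Emit:
jog_arm(series=[[0,0,0,0,0,10],[0,0,0,0,0,20],[0,0,0,0,0,30],[0,0,0,0,0,40],[0,0,0,0,0,40]])

```text
time_s: 10.78
position: [0.5511, 0.0383, 0.0995]
orientation: [0.996, 0.091, -0.001, 0.0]
wrist_force: [-0.0, 0.7, 0.0]
opening: 0.0852
```

```bash
python3 - <<'E'
from h import *
f=snap('wrist','w8')
P=cloud(f);Z=P[...,2];print(f['state']['position'],f['state']['opening'])
m=(Z>.048)&(Z<.054)&(np.hypot(P[...,0]-.5505,P[...,1]-.038)<.06);print(m.sum(),cv2.minAreaRect(P[m][:,:2].astype(np.float32)))
E
python3 go.py 0.5515 0.0387 0.06 -79.6
```

```text
[0.55114477 0.03833994 0.09952044] 0.08523059721156134
4239 ((0.5514436960220337, 0.038938868790864944), (0.040948398411273956, 0.06169503182172775), 10.162618637084961)
t 10.82 pos [0.5512 0.0383 0.0997] q [-0.4   0.93  0.54  1.72 -0.71  0.7  -0.86] open 0.0845 F [ 0.9 -0.5  1.3]
MOVE [0.0004, -0.0003, 0.0397] [0.03, 0.06, 0.17]
```

View pics/w8.png

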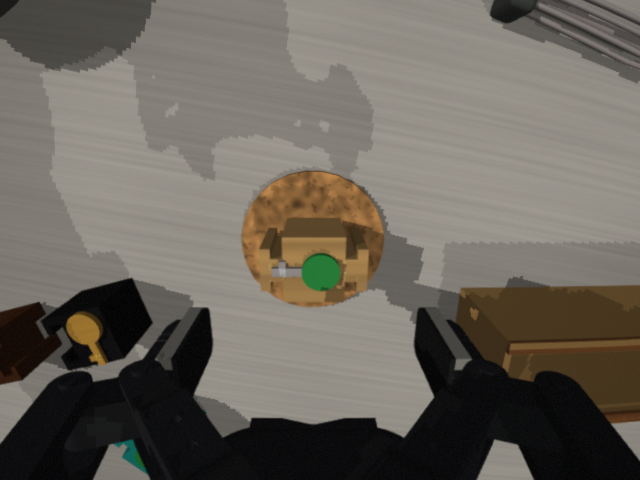

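Emit:
jog_arm(series=[[0,0,0.03,0,0,0],[0,0,0.055,0,0,0],[0,-0.0003,0.065,0,0,0],[0,-0.0003,0.065,0,0,0]])

```text
time_s: 11.32
position: [0.5513, 0.0384, 0.0352]
orientation: [0.996, 0.091, -0.0, 0.0]
wrist_force: [0.3, 0.4, -0.5]
opening: 0.0848
```

```bash
python3 go.py 0.5515 0.0388 0.012 -79.7
```

```text
t 11.32 pos [0.5513 0.0384 0.0352] q [-0.35  1.03  0.45  1.74 -0.78  0.56 -0.79] open 0.0848 F [ 0.3  0.4 -0.5]
MOVE [0.0003, -0.0004, 0.0232] [0.0, 0.03, 0.12]
```

Emit:
jog_arm(series=[[0,-0.0004,0.01,0,0,0.1],[0,-0.0004,0.019,0,0,0.1],[0,-0.0004,0.023,0,0,0.1],[0,-0.0004,0.023,0,0,0.1]])

```text
time_s: 11.82
position: [0.5513, 0.0389, 0.0121]
orientation: [0.996, 0.089, -0.0, 0.0]
wrist_force: [-0.1, 0.5, 1.1]
opening: 0.0846
```

Emit:
jog_arm(series=[[0,0,0,0,0,0],[0,0,0,0,0,0],[0,0,0,0,0,0],[0,0,0,0,0,0]], claw=0.066)

```text
time_s: 12.32
position: [0.5514, 0.039, 0.0124]
orientation: [0.996, 0.089, 0.0, 0.0]
wrist_force: [0.8, -0.1, 0.2]
opening: 0.0659
```

Emit:
jog_arm(series=[[0,0,0,0,0,0],[0,0,0,0,0,0],[0,0,0,0,0,0],[0,0,0,0,0,0]], claw=0.055)

```text
time_s: 12.82
position: [0.5514, 0.039, 0.0125]
orientation: [0.996, 0.089, 0.0, 0.0]
wrist_force: [-1.4, -0.1, 4.6]
opening: 0.0612
```

```bash
python3 - <<'E'
from h import *
f=snap('wrist','w9')
E
python3 go.py 0.5515 0.0388 0.1 -79.7
```

```text
t 12.88 pos [0.5514 0.039  0.0125] q [-0.34  1.06  0.42  1.75 -0.81  0.51 -0.78] open 0.0615 F [-0.8 -0.7  5.4]
MOVE [0.0001, 0.0002, -0.0875] [0.0, -0.01, -0.06]
```

View pics/w9.png

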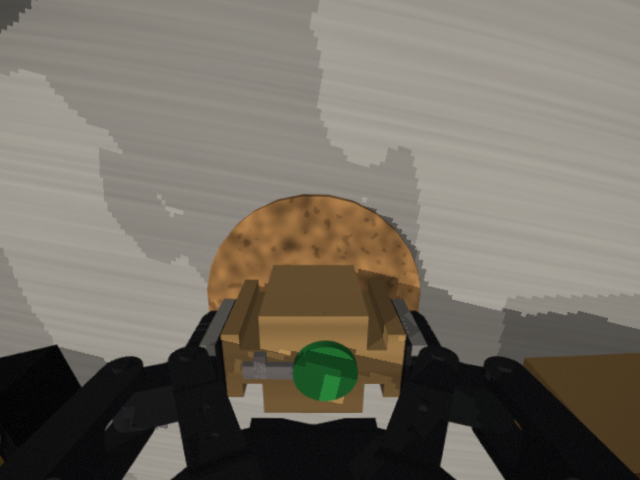

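Held by the T ends (opening 61.4 mm). Lift and carry to a hover point short of the case.

Emit:
jog_arm(series=[[0,0,-0.01,0,0,0],[0,0,-0.03,0,0,0],[0,0,-0.07,0,0,0],[0,0,-0.11,0,0,0],[0,0,-0.148,0,0,0]])

```text
time_s: 13.5
position: [0.5512, 0.0389, 0.1623]
orientation: [0.996, 0.089, 0.0, 0.0]
wrist_force: [0.1, -0.1, 0.1]
opening: 0.0619
```

```bash
python3 - <<'E'
from h import *
f=load('t7');P=cloud(f)
Z=P[...,2];v,u=np.mgrid[:480,:640]
def box(u0,u1,v0,v1): return (u>=u0)&(u<u1)&(v>=v0)&(v<v1)
m=box(385,590,220,305)&(Z>.066)&(Z<.08); print(cv2.minAreaRect(P[m][:,:2].astype(np.float32)))
m=box(220,450,280,345)
b=box(300,365,225,290)&(Z>.046)&(Z<.058); print('key via top',cv2.minAreaRect(P[b][:,:2].astype(np.float32)))
E
# target: case y=+0.014
python3 go.py 0.5185 -0.1596 0.16 -79.6
```

```text
((0.5337570905685425, -0.24299485981464386), (0.06434694677591324, 0.3251163363456726), 10.42651653289795)
key via top ((0.0, 0.0), (0.0, 0.0), 0.0)
t 13.5 pos [0.5512 0.0389 0.1623] q [-0.44  0.85  0.63  1.67 -0.64  0.84 -0.92] open 0.0619 F [ 0.1 -0.1  0.1]
MOVE [-0.0674, 0.1895, 0.0023] [0.02, -0.01, -0.18]
```

Emit:
jog_arm(series=[[-0.012,0.03,0,0,0,0],[-0.026,0.07,0,0,0,0],[-0.04,0.11,0,0,0,0],[-0.054,0.15,0,0,0,0],[-0.06,0.17,0,0,0,0]])

```text
time_s: 14.12
position: [0.5218, -0.1413, 0.1611]
orientation: [0.996, 0.088, 0.0, 0.0]
wrist_force: [0.2, 0.7, -0.7]
opening: 0.0618
```

Emit:
jog_arm(series=[[-0.007,0.0195,0,0,0,-0.2],[-0.007,0.0195,0,0,0,-0.2],[-0.007,0.0195,0,0,0,-0.2]])

```text
time_s: 14.5
position: [0.5192, -0.1586, 0.1605]
orientation: [0.996, 0.091, 0.0, -0.0]
wrist_force: [0.3, 1.3, -1.4]
opening: 0.0619
```

Run:
```python
from h import *
f=snap('wrist','w10'); snap('side','s10')
P=cloud(f);Z=P[...,2]; print(f['state']['position'])
c=np.array([.5210,-.1734]);t=np.radians(10.43)
X=(P[...,0]-c[0])*np.cos(t)+(P[...,1]-c[1])*np.sin(t); Y=-(P[...,0]-c[0])*np.sin(t)+(P[...,1]-c[1])*np.cos(t)
rim=(Z>.068)&(Z<.080)&(abs(X)<.06)&(abs(Y)<.12)
for y0 in np.arange(-.05,.1,.02):
    m=rim&(abs(Y-y0)<.01)
    if m.sum()>20:
        for s,n in((1,'+'),(-1,'-')):
            k=m&(s*X>.01)
            if k.sum()>10: print(round(y0,3),n,k.sum(),np.round([X[k].min(),X[k].max()],4))
print('Ymax',np.nanmax(Y[rim]))
im=f['img'].copy()
for x,y in((-32,92),(32,92),(-32,-92),(32,-92),(25,85),(-25,85),(25,0),(-25,0),(32,0),(-32,0),(25,-50),(32,-50)):
    p=c+[x/1e3*np.cos(t)-y/1e3*np.sin(t),x/1e3*np.sin(t)+y/1e3*np.cos(t)]
    q=proj(f,[*p,.074])[0]; cv2.circle(im,(int(round(q[0])),int(round(q[1]))),3,(255,0,255),1)
cv2.imwrite('pics/w10o.png',im[:,:,::-1])
```

```text
[ 0.51920254 -0.15863319  0.16052411]
-0.05 + 517 [0.01   0.0333]
-0.05 - 421 [-0.0318 -0.0101]
-0.03 + 404 [0.0251 0.0332]
-0.03 - 135 [-0.0314 -0.0231]
-0.01 + 403 [0.0251 0.0332]
-0.01 - 52 [-0.0313 -0.023 ]
0.01 + 406 [0.0251 0.0331]
0.03 + 407 [0.025 0.033]
0.05 + 406 [0.0249 0.0333]
0.05 - 94 [-0.0308 -0.0234]
0.07 + 402 [0.0251 0.0331]
0.07 - 236 [-0.0317 -0.0234]
0.09 + 410 [0.0101 0.0331]
0.09 - 331 [-0.0312 -0.01  ]
Ymax 0.09363219024906849
```

View pics/w10o.png

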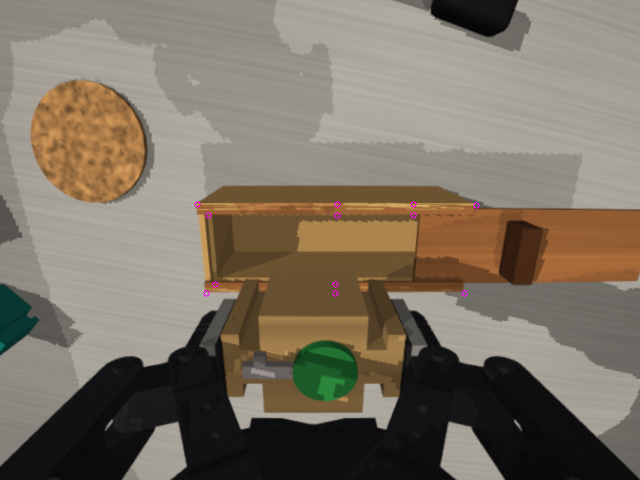

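View pics/s10.png

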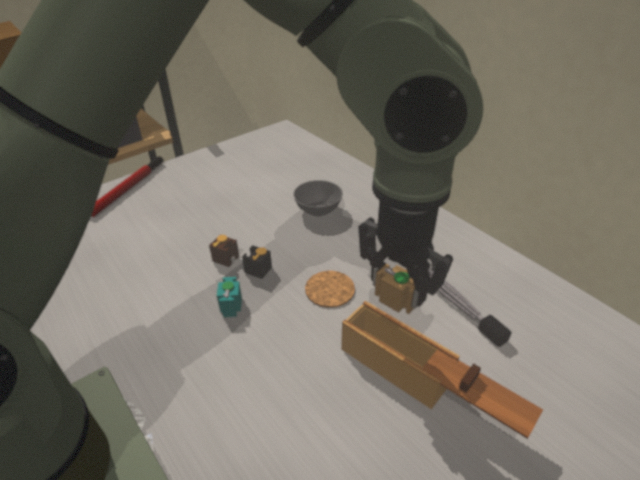

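The wrist rim fit puts the case centre at about (0.5217,−0.1722). The tool is already over case x≈0, y≈14 mm. Lower in stages.

Emit:
jog_arm(series=[[0,0,0.02,0,0,0],[0,0,0.045,0,0,0],[0,0,0.065,0,0,0],[0,0,0.07,0,0,0],[0,0,0.07,0,0,0]])

```text
time_s: 15.22
position: [0.5192, -0.1592, 0.0907]
orientation: [0.996, 0.091, 0.0, 0.0]
wrist_force: [0.3, -0.7, -0.2]
opening: 0.0618
```

```bash
python3 - <<'E'
from h import *
f=snap('wrist','w11')
E
python3 go.py 0.5192 -0.1584 0.0125 -79.6
```

```text
t 15.28 pos [ 0.5194 -0.1593  0.091 ] q [-0.    0.92  0.48  1.76 -0.67  0.63 -0.52] open 0.0614 F [ 0.6  0.7 -0.5]
MOVE [-0.0, -0.001, 0.0785] [0.02, -0.03, 0.05]
```

View pics/w11.png

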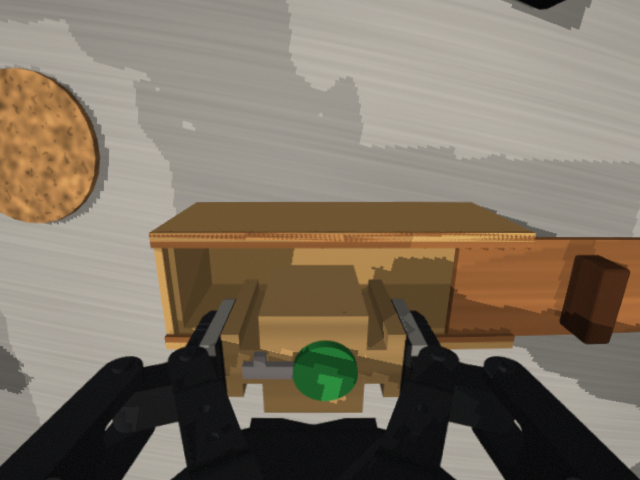

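Emit:
jog_arm(series=[[0,-0.001,0.005,0,0,0],[0,-0.001,0.011,0,0,0],[0,-0.001,0.018,0,0,0],[0,-0.001,0.025,0,0,0],[0,-0.001,0.03,0,0,0]])

```text
time_s: 15.9
position: [0.5188, -0.1584, 0.0598]
orientation: [0.996, 0.091, -0.0, -0.0]
wrist_force: [0.7, 0.2, -1.6]
opening: 0.0616
```

```bash
python3 - <<'E'
from h import *
f=snap('wrist','w12')
E
python3 go.py 0.5192 -0.1584 0.0125 -79.6
```

```text
t 15.95 pos [ 0.5187 -0.1584  0.0594] q [ 0.02  0.97  0.43  1.77 -0.71  0.56 -0.49] open 0.0618 F [-0.4  0.4 -2.6]
MOVE [0.0006, 0.0001, 0.0469] [-0.02, 0.04, 0.03]
```

View pics/w12.png

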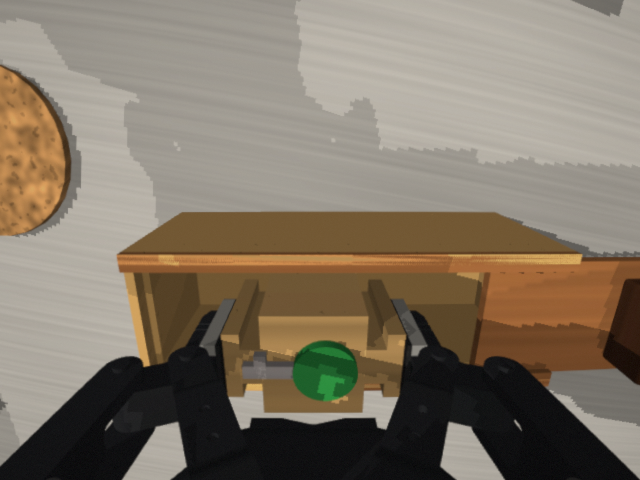

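No wall contact, and it is entering freely. Continue.

Emit:
jog_arm(series=[[0.0005,0,0.007,0,0,0],[0.0005,0,0.014,0,0,0],[0.0005,0,0.021,0,0,0],[0.0005,0,0.028,0,0,0],[0.0005,0,0.034,0,0,0]])

```text
time_s: 16.58
position: [0.5193, -0.1583, 0.0258]
orientation: [0.996, 0.091, -0.0, 0.0]
wrist_force: [0.6, -0.8, -0.7]
opening: 0.0618
```

Emit:
jog_arm(series=[[0,0,0.003,0,0,0],[0,0,0.006,0,0,0],[0,0,0.009,0,0,0],[0,0,0.011,0,0,0],[0,0,0.011,0,0,0]])

```text
time_s: 17.2
position: [0.5194, -0.1583, 0.0153]
orientation: [0.996, 0.091, -0.0, 0.0]
wrist_force: [-0.0, -0.6, -1.6]
opening: 0.0616
```

```bash
python3 go.py 0.5192 -0.1584 0.0125 -79.6
```

```text
t 17.2 pos [ 0.5194 -0.1583  0.0153] q [ 0.05  1.04  0.36  1.78 -0.75  0.47 -0.45] open 0.0616 F [-0.  -0.6 -1.6]
MOVE [-0.0002, 0.0, 0.0028] [0.0, 0.01, 0.04]
```

Emit:
jog_arm(series=[[0,0,0.001,0,0,0],[0,0,0.002,0,0,0],[0,0,0.003,0,0,0],[0,0,0.003,0,0,0]])

```text
time_s: 17.7
position: [0.5194, -0.1584, 0.0125]
orientation: [0.996, 0.091, 0.0, 0.0]
wrist_force: [-1.2, 0.4, 4.6]
opening: 0.0612
```

Floor contact. Release.

Emit:
jog_arm(series=[[0,0,0,0,0,0],[0,0,0,0,0,0],[0,0,0,0,0,0],[0,0,0,0,0,0]], claw=0.075)

```text
time_s: 18.2
position: [0.5194, -0.1584, 0.0123]
orientation: [0.996, 0.091, -0.0, 0.0]
wrist_force: [-0.1, 0.3, 0.1]
opening: 0.0747
```

Emit:
jog_arm(series=[[0,0,-0.015,0,0,0],[0,0,-0.035,0,0,0],[0,0,-0.065,0,0,0],[0,0,-0.105,0,0,0],[0,0,-0.14,0,0,0]])

```text
time_s: 18.82
position: [0.5193, -0.1584, 0.1547]
orientation: [0.996, 0.091, 0.0, 0.0]
wrist_force: [0.1, 0.4, 0.1]
opening: 0.0752
```

Run:
```python
from h import *
f=snap('wrist','w13')
P=cloud(f);Z=P[...,2]; print(f['state']['position'])
c=np.array([.5217,-.1722]);t=np.radians(10.43)
X=(P[...,0]-c[0])*np.cos(t)+(P[...,1]-c[1])*np.sin(t); Y=-(P[...,0]-c[0])*np.sin(t)+(P[...,1]-c[1])*np.cos(t)
m=(abs(X)<.024)&(abs(Y-.014)<.045)&(Z>.045)&(Z<.060)
print('block',m.sum(),X[m].min(),X[m].max(),Y[m].min(),Y[m].max(),np.median(Z[m]))
m=(Z>.083)&(Z<.1)&(abs(X)<.04)&(Y<-.08)
if m.sum(): 
  r=cv2.minAreaRect(P[m][:,:2].astype(np.float32)); print('bar',m.sum(),r)
  print(np.median(X[m]),Y[m].min(),Y[m].max())
```

```text
[ 0.51927803 -0.15839887  0.15473721]
block 3520 -0.019985525217824016 0.018891979110918927 -0.015715484581483804 0.045760956868522294 0.05216669549881468
bar 1618 ((0.5450372099876404, -0.29396116733551025), (0.03982587531208992, 0.01552821695804596), 12.405104637145996)
0.0022976179505855236 -0.13167469646862104 -0.11586724381684359
```

View pics/w13.png

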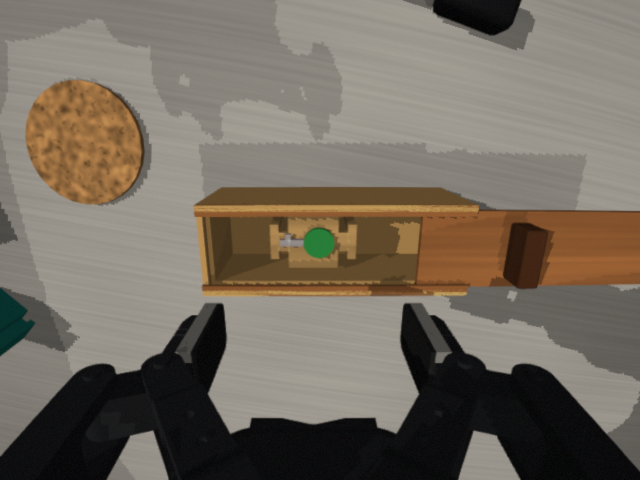

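The block stands on the floor at case (−0.5, 15) mm with its top at 52 mm. Now the grip bar, seen at (525,255).

```bash
python3 go.py 0.5443 -0.2940 0.12 -79.57
```

```text
t 18.88 pos [ 0.5203 -0.1591  0.1584] q [-0.05  0.83  0.57  1.71 -0.6   0.78 -0.58] open 0.0751 F [ 0.4 -0.4  7.5]
MOVE [-0.001, 0.1369, 0.0388] [0.15, -0.25, -0.03]
```

Emit:
jog_arm(series=[[0,0.04,0,0,0,0],[0,0.08,0,0,0,0],[0,0.12,0,0,0,0],[0,0.137,0.015,0,0,0],[0,0.137,0.03,0,0,0]], claw=0.045)

```text
time_s: 19.5
position: [0.5438, -0.2935, 0.1216]
orientation: [0.996, 0.09, -0.0, 0.0]
wrist_force: [0.3, 0.9, -1.4]
opening: 0.0452
```

```bash
python3 - <<'E'
from h import *
f=snap('wrist','w14')
P=cloud(f);Z=P[...,2]; print(f['state']['position'])
m=(Z>.084)&(Z<.1)&(np.hypot(P[...,0]-.5445,P[...,1]+.294)<.03)
print(m.sum(),cv2.minAreaRect(P[m][:,:2].astype(np.float32)))
E
python3 go.py 0.5443 -0.2940 0.076 -79.57
```

```text
[ 0.54382299 -0.29351827  0.12159622]
1827 ((0.5448564887046814, -0.2944583594799042), (0.039790231734514236, 0.013759138993918896), 11.316043853759766)
t 19.55 pos [ 0.5435 -0.2919  0.1196] q [ 0.21  0.97  0.53  1.45 -0.58  0.88 -0.47] open 0.0449 F [-0.6  1.  -2.3]
MOVE [0.0005, 0.0024, 0.0436] [-0.13, 0.12, 0.0]
```

View pics/w14.png

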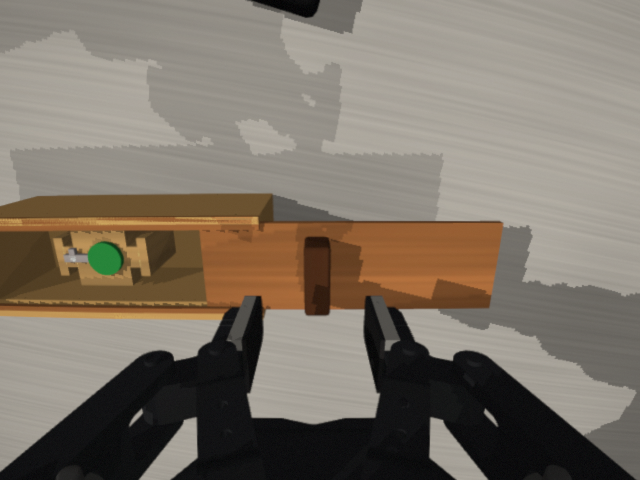

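The bar at (317,275) lies midway between the fingers. Descend and grip.

Emit:
jog_arm(series=[[0.0005,0.001,0.015,0,0,0],[0.0005,0.001,0.03,0,0,0],[0.0005,0.001,0.041,0,0,0],[0.0005,0.001,0.041,0,0,0]])

```text
time_s: 20.05
position: [0.5446, -0.2937, 0.0806]
orientation: [0.996, 0.091, -0.001, -0.0]
wrist_force: [-0.1, 0.2, 0.8]
opening: 0.045
```

```bash
python3 go.py 0.5445 -0.2943 0.078 -79.57
```

```text
t 20.05 pos [ 0.5446 -0.2937  0.0806] q [ 0.22  1.03  0.5   1.47 -0.61  0.8  -0.44] open 0.045 F [-0.1  0.2  0.8]
MOVE [-0.0002, 0.0006, 0.0026] [-0.04, 0.06, 0.01]
```

Emit:
jog_arm(series=[[0,0.0005,0.0025,0,0,0],[0,0.0005,0.0025,0,0,0],[0,0.0005,0.0025,0,0,0],[0,0.0005,0.0025,0,0,0]], claw=0.005, squeeze=30)

```text
time_s: 20.55
position: [0.545, -0.2946, 0.0791]
orientation: [0.996, 0.091, 0.0, 0.0]
wrist_force: [-0.6, -0.1, 1.7]
opening: 0.0131
```

```bash
python3 go.py 0.5187 -0.152 0.078 -79.57
```

```text
t 20.55 pos [ 0.545  -0.2946  0.0791] q [ 0.22  1.03  0.5   1.47 -0.61  0.8  -0.44] open 0.0131 F [-0.6 -0.1  1.7]
MOVE [-0.0001, -0.145, 0.001] [0.03, -0.01, 0.0]
```

Emit:
jog_arm(series=[[0,-0.01,0,0,0,0],[0,-0.03,0,0,0,0],[0,-0.05,0,0,0,0],[0,-0.07,0,0,0,0],[0,-0.085,0,0,0,0]])

```text
time_s: 21.18
position: [0.5294, -0.2098, 0.0791]
orientation: [0.996, 0.091, 0.0, 0.0]
wrist_force: [-0.0, -2.6, 2.3]
opening: 0.0131
```

Emit:
jog_arm(series=[[0,-0.015,0,0,0,0],[0,-0.03,0,0,0,0],[0,-0.04,0,0,0,0],[0,-0.048,0,0,0,0],[0,-0.052,0,0,0,0]])

```text
time_s: 21.8
position: [0.52, -0.1592, 0.079]
orientation: [0.996, 0.091, 0.0, 0.0]
wrist_force: [-0.9, -1.9, 7.3]
opening: 0.0128
```

```bash
python3 go.py 0.5187 -0.152 0.079 -79.57
```

```text
t 21.8 pos [ 0.52   -0.1592  0.079 ] q [ 0.    0.94  0.47  1.76 -0.69  0.61 -0.5 ] open 0.0128 F [-0.9 -1.9  7.3]
MOVE [-0.0, -0.0073, 0.0] [0.01, -0.0, 0.01]
```

Emit:
jog_arm(series=[[0,-0.002,0,0,0,0],[0,-0.004,0,0,0,0],[0,-0.006,0,0,0,0],[0,-0.007,0,0,0,0],[0,-0.007,0,0,0,0]])

```text
time_s: 22.42
position: [0.519, -0.1533, 0.079]
orientation: [0.996, 0.091, 0.0, 0.001]
wrist_force: [0.3, -5.6, 3.9]
opening: 0.0131
```

Emit:
jog_arm(series=[[0,-0.001,0,0,0,0],[0,-0.002,0,0,0,0],[0,-0.002,0,0,0,0]])

```text
time_s: 22.8
position: [0.5189, -0.1531, 0.0791]
orientation: [0.996, 0.09, 0.001, 0.002]
wrist_force: [2.6, -15.1, -2.9]
opening: 0.0134
```

Hard stop reached (15 N, no further travel). Ease off, release and lift.

Emit:
jog_arm(series=[[0,0.001,0,0,0,0],[0,0.002,0,0,0,0],[0,0.002,0,0,0,0]])

```text
time_s: 23.18
position: [0.519, -0.1533, 0.0791]
orientation: [0.996, 0.091, 0.0, 0.001]
wrist_force: [0.4, -4.6, 5.0]
opening: 0.0134
```

Emit:
jog_arm(series=[[0,0,0,0,0,0],[0,0,0,0,0,0],[0,0,0,0,0,0]], claw=0.04)

```text
time_s: 23.55
position: [0.5188, -0.1526, 0.0787]
orientation: [0.996, 0.091, -0.0, -0.0]
wrist_force: [0.5, -0.4, -0.1]
opening: 0.0398
```

Emit:
jog_arm(series=[[0,0,-0.02,0,0,0],[0,0,-0.05,0,0,0],[0,0,-0.09,0,0,0],[0,0,-0.12,0,0,0],[0,0,-0.12,0,0,0]])

```text
time_s: 24.18
position: [0.5195, -0.1529, 0.2004]
orientation: [0.996, 0.091, 0.001, 0.0]
wrist_force: [0.2, 0.4, -0.8]
opening: 0.0397
```

Run:
```python
from h import *
f=snap('wrist','w15');g=snap('side','s15')
P=cloud(f);Z=P[...,2]; print(f['state']['position'],f['state']['opening'],f['state']['wrist_force'])
c=np.array([.5217,-.1722]);t=np.radians(10.43)
X=(P[...,0]-c[0])*np.cos(t)+(P[...,1]-c[1])*np.sin(t); Y=-(P[...,0]-c[0])*np.sin(t)+(P[...,1]-c[1])*np.cos(t)
m=(Z>.085)&(Z<.1)&(abs(X)<.03)&(abs(Y)<.06)
print('bar y',np.percentile(Y[m],[1,50,99]))
G=cloud(g);T=cloud(load('side0'))
for n,(a,b) in {'left':(.4376,.2539),'right':(.473,.179)}.items():
  for nm,C in(('before',T),('after',G)):
    k=(C[...,2]>.04)&(C[...,2]<.048)&(np.hypot(C[...,0]-a,C[...,1]-b)<.026); print(n,nm,k.sum(),np.median(C[k],0))
```

```text
[ 0.51946915 -0.15291759  0.20039365] 0.03965814453611951 [ 0.21625501  0.40646557 -0.79434714]
bar y [0.01336055 0.02012441 0.02682486]
left before 178 [0.43202823 0.24716707 0.04626083]
left after 178 [0.43101456 0.24940274 0.04592435]
right before 231 [0.46650305 0.17676648 0.04614588]
right after 186 [0.47004063 0.17207735 0.04578056]
```

View pics/w15.png

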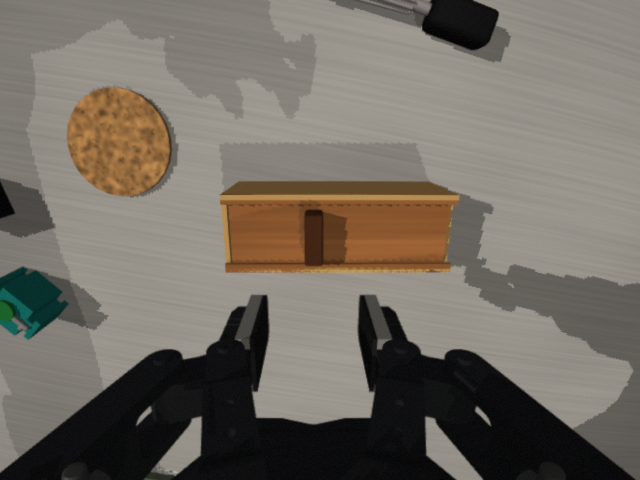

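View pics/s15.png

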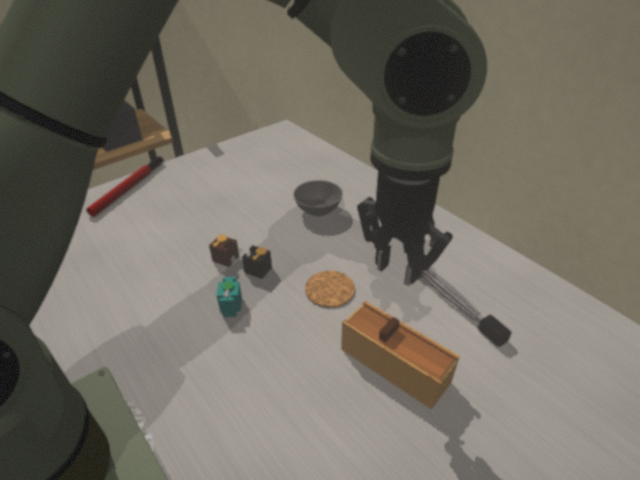

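Lid shut: bar at case y = 20.1 mm, so q≈0. The wrist view shows the lid covering the case, with the bar at (314,237). In the side view the neighbours, bowl and umbrella are where they began, and nothing touches the robot. Handing in.

```bash
python3 -c "
from cell import *
print(job_done())"
```

```text
the job is handed in; nothing more can be done
None
```

I finished the job and handed it in at about 24 s of robot time; no verdict was reported.

- **Lift and coaster:** I lifted the key block straight up out of its neighbours by its x faces. I released it on the coaster at (0.5516, 0.0386), about 1 mm from the middle I measured.
- **Case and lid:** I took the block again by its T ends and set it gently on the case floor. I then slid the lid by its bar until it hit the hard stop, let go and backed the arm away.

**Last checks:**
- **Key block:** before the lid was shut, it stood at about case x −0.5 mm, y 15 mm, with its top at 52 mm, which matches standing on the floor.
- **Lid:** the bar sits at case y = 20.1 mm, so the lid is shut to within about 1 mm, and the gripper touched nothing.
- **Neighbours:** the side camera shows both upright. Its rough before-and-after points differ by 2.5 mm for the left block and 6 mm for the right. I put that down to different faces being visible rather than movement, but did not confirm it.
- **Bowl and umbrella frame:** they look unmoved in the picture; I did not measure them.
- **Camera disagreement:** the top and wrist cameras differed by 1–2 mm, and I went by the wrist camera.

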